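# Draw an unglued adapter from its bay and lay it in the test dock, gently

### The arm

A 6-joint arm with a two-finger parallel gripper is mounted at the origin on a cart in front of the work surface, level with it; the furniture and walls round the work are solid. World frame = base frame: x ahead of the robot, y to its left, z up, the work surface at z = 0. Lengths are in m, angles in degrees, forces in N, time in s.
With the tool pointing down it reaches from about 0.35 to 0.925 m from the base axis. Payload 6.4 kg.
Tool frame: the origin (TCP) lies at the very end of the fingers, on their centre line; the grasp point (between the pads) lies 19 mm behind it; z points along the fingers, y is the line along which they close (so a half turn about z gives the same grasp; the last joint's range is limited). The gripper opens to 94 mm and grips with 3 to 60 N. Pads are 16 mm wide; open, the fingers measure 119 mm over their backs; the gripper's body (75 mm by 177 mm) begins 78 mm behind the grasp point.
Start: joints at [62.733, 14.043, 89.255, -0, 76.702, -9.975], TCP at [0.193, 0.621, 0.205] pointing down, gripper open.
Joint ranges: [-179.41, 179.41], [-58.25, 129.5], [7.25, 145.43], [-54.29, 234.29], [11.92, 165.04], [-157.13, 157.13]. Speed limits (degrees/s): [147.25, 147.25, 180, 180, 180, 180].

### API

Orientations are given as [roll, pitch, yaw] about the fixed x, y, z axes, in that order (R = Rz(yaw) Ry(pitch) Rx(roll)).
In Python, from plant import sensors, viewer, ticket gives the robot as it stands. The module is installed in compiled form; this text tells all that it offers.
- The arm moves only by the tool play_rows, never from a script. Its argument "deltas" is a list of rows, each an object with "linear": the shift along the world's x, y, z in m, a list of three; "delta_rot": the turn, a rotation vector about the world's x, y, z in degrees, a list of three; "grip": the closure, from -1 (fully open) to 1 (shut), so that 0 is half open. A call has 1 to 20 rows; each row shifts and turns the commanded pose from where the row before left it; what a row does not reach is not made up. A row lasts 1/10 s, in which the tool goes at most 50 mm and 8.59 degrees, less where a joint would pass 70% of its speed; a pose out of reach is approached as far as the arm can. A call with a gripper value outside its range is refused whole. The fingers move at their own pace and stop on an object; "squeeze" is the grip in N (left out, the last holds). Time passes only in rows, so rows that do not move let the fingers close. It gives the time, the measured TCP pose, the force, the opening and the grip force at its end, in the units of the state.
- sensors.observe(): the state, without advancing time (a new reading comes with each control period).
- viewer.read_camera(name): name is "scene" or "top" or "wrist"; returns a dict with "frame" (420x560x3 uint8, red, green, blue), "z_map" (420x560 float32, m along the optical axis (not along the pixel's ray), 0 where there is no reading), "vertical_fov" (degrees; the focal length in pixels is half the picture's height over the tangent of half this angle, whatever the lens; pixels are square), "cx", "cy" (the principal point, pixels), "distortion" ([k1, k2, p1, p2, k3] as OpenCV has them; the pictures are not rectified), "R" (3x3) and "t" (3): a world point X has camera coordinates R X + t. Camera axes: x right, y down, z forward; pixel columns grow to the right and rows downward; lengths in m; the calibration is good to about 2 mm. A picture is of the moment at which its call begins.
- ticket.sign_off(): hands the job in; it is judged then, once.
The state is a dict: "clock": time; "qpos": joint angles; "joint_vel": joint speeds; "joint_torque": joint torques, N m; "eef_pos": TCP position; "tcp_rot": TCP orientation; "ft_force": force on the tool from outside, world axes, zero at the start; "moment": the same for the moment, N m; "gripper_width": finger opening in m; "finger_force": force on a finger pad.
Only numpy, scipy, OpenCV 4.12 (cv2) and the standard library are available. Lean on these libraries where they do the work, as an engineer would, in place of code of your own. Each camera call takes 0.05 s, during which the arm holds its last target. There are 200 camera calls.

### The job

The black power adapter's shell is only snapped together, so never grip it with more than 15 N or press it against the shelf or the dock with more than 20 N. Draw it out of its shelf bay by the end that stands out, set it down flat on the open bench clear of the shelf and let go; then take it again by its middle and lay it flat in the test dock, with the end that stood out of the shelf between the dock's black walls, up close to the end posts. Set it down rather than drop it, and leave the metal bracket in the other bay and the flux bottle where they are.

Things in the scene. Friction and masses are not known exactly. Their poses are not given: they have to be found in the camera images.
- adapter: Black power adapter. Case 47 mm wide (its x), 106 long (its y), 32 high, 0.17 to 0.31 kg; a cord stub up to 22 mm long on each end. Origin: centre of the underside, z up. It starts flat on the bench in one shelf bay, the +y end standing 40 to 46 mm out of the front. Grip across the 47 mm: 5 to 8 N carries it. It slides on the bench (friction 0.5 to 0.7).
- cord_end (a point): Middle of the adapter's +y end face (53 mm from the case's centre along +y, 16 mm above its underside): the end that stands out of the bay at the start and that goes between the dock's walls.
- rack: Low grey shelf, yellow front edge, fixed; 110 mm deep (x), 200 wide (y), 46 high, roof 4. Origin: centre of its underside. Front face at x = -55 mm, facing its -x, roughly to the robot. Two bays without floor, centred at y = +50 and -50 mm, 56 wide, 42 high inside: one has the adapter, the other the bracket (varies; shelf may be left or right of the dock).
- dock: Test dock, fixed: aluminium base 6 mm high with black walls 28 mm higher round its -x end (roughly the robot's side): side walls from x = -68 to -20 mm, inner faces at y = +-28, 10 thick; two end posts, inner faces at x = -58, with a 30 mm gap for the cord stub. Origin: on the bench under the seat's centre; x along the seat.
- dock_seat (a point): Point on the base, 6 mm above the dock's origin, where the centre of the adapter's underside comes: case along the dock's x, cord_end towards -x, 4 mm free on each side and 5 mm to the end posts. From x = -20 to +54 mm the base is only a 34 mm wide tongue without walls, so the case overhangs it and fingers fit on both sides of its middle.
- bracket: Bystander: zinc-plated U bracket, 49 x 96 x 18 mm, lying in the other bay and standing about as far out of it. Origin: centre of its underside.
- flux_bottle: Bystander: white bottle with a red cap, 36 mm across and 108 mm tall, standing between and behind shelf and dock. Origin: centre of its underside.
Not all that is in view belongs to the job. What is shaped like the adapter but brown, orange or purple is not meant.

How it is judged (in metres and radians):
On the way:
1. the adapter lies flat on the bench, wholly clear of the shelf, at rest and let go ((x of adapter in the frame of rack below -0.109 m or y of adapter in the frame of rack above 0.154 m or y of adapter in the frame of rack below -0.154 m) and height (world z) of adapter below 0.004 m and angle between adapter's own z axis and vertical below 0.06 rad and linear speed of adapter below 0.02 m/s and contact force between the fingers and adapter below 0.05 N), for 0.2 s.
At the end, for the whole second after the job is handed in: the adapter rests flat on the dock's base, its cord_end face between the side walls and at most 17 mm from the end posts' inner faces, its length along the dock; it is at rest; bracket within 20 mm and flux bottle within 30 mm of where they stood (x of cord_end in the frame of dock between -0.066 and -0.041 m and y of cord_end in the frame of dock between -0.007 and 0.007 m and y of adapter in the frame of dock between -0.009 and 0.009 m and z of adapter in the frame of dock below 0.01 m and angle between adapter's own z axis and vertical below 0.06 rad and linear speed of adapter below 0.01 m/s and distance of bracket from where it was at the start of the episode below 0.02 m and distance of flux_bottle from where it was at the start of the episode below 0.03 m); the robot touches nothing.
It fails at once if the adapter is gripped with over 15 N a finger (over 30 N summed over both fingers) (contact force between the fingers and adapter above 30 N).
It fails at once if the adapter is pressed against the shelf or on the dock with over 20 N (contact force between adapter and rack above 20 N or contact force between adapter and dock above 20 N).
It fails at once if the adapter is let go in the air (its underside more than 13 mm above the bench) (height (world z) of adapter above 0.013 m and contact force between the fingers and adapter below 0.02 N).
It fails at once if the bracket is moved over 20 mm (distance of bracket from where it was at the start of the episode above 0.02 m).
It fails at once if the flux bottle is moved over 30 mm (distance of flux_bottle from where it was at the start of the episode above 0.03 m).
It also fails if it takes over 48 s, if anything falls off the work surface, if the arm or the gripper's body presses on something with over 40 N, if the wrist force passes 120 N, or if a joint passes its speed limit or range.

## Working session

There is one attempt and no reset: what is moved stays moved. The work goes in short steps, Python scripts to look and compute and a tool call to move; the robot and the scene stay as the last step left them, time stands still between calls to the robot, and variables do not carry over. Pictures are saved under pics/ and viewed, at most 10 in all, crops included, and the job is handed in when it is done.

Besides the shell and the picture viewer there is one more tool, called as name(argument=value, ...) on one line, values as JSON. play_rows: Moves the arm, as the interface text tells. Its arguments: {"type":"object","properties":{"deltas":{"type":"array","items":{"type":"object","properties":{"linear":{"type":"array","items":{"type":"number"}},"delta_rot":{"type":"array","items":{"type":"number"}},"grip":{"type":"number"}}}},"squeeze":{"type":"number"}},"required":["deltas"]}

```bash
mkdir -p pics; cat > h.py <<'E'
import numpy as np, cv2
from plant import sensors, viewer, ticket
def cam(n):
    c=viewer.read_camera(n); h=c["frame"].shape[0]
    f=h/2/np.tan(np.radians(c["vertical_fov"])/2)
    c["K"]=np.array([[f,0,c["cx"]],[0,f,c["cy"]],[0,0,1]]); c["d"]=np.array(c["distortion"],float)
    return c
def cloud(c):
    h,w=c["z_map"].shape
    u,v=np.meshgrid(np.arange(w),np.arange(h))
    p=cv2.undistortPoints(np.stack([u.ravel(),v.ravel()],1).astype(np.float64)[:,None],c["K"],c["d"])[:,0]
    z=c["z_map"].ravel()
    X=np.c_[p*z[:,None],z]
    return ((X-np.array(c["t"]))@np.array(c["R"])).reshape(h,w,3)
def ray(c,px,z):
    p=cv2.undistortPoints(np.array(px,float).reshape(-1,1,2),c["K"],c["d"])[:,0]
    R=np.array(c["R"]);o=-R.T@np.array(c["t"])
    d=np.c_[p,np.ones(len(p))]@R
    return o+d*((z-o[2])/d[:,2])[:,None]
def save(c,n): cv2.imwrite("pics/"+n,c["frame"][:,:,::-1])
E
python3 - <<'E'
from h import *
for n in("top","scene"):
    c=cam(n);save(c,n+"0.png");np.savez(n+"0.npz",P=cloud(c),I=c["frame"]);print(n,-np.array(c["R"]).T@c["t"])
print(sensors.observe())
E
```

```text
top [ 0.46079731 -0.01090763  0.91334293]
scene [0.24147889 0.59968856 0.80390971]
{'clock': 0.1, 'qpos': array([ 6.27330149e+01,  1.40794092e+01,  8.93182950e+01,  1.58590827e-04,
        7.67027690e+01, -9.97743673e+00]), 'joint_vel': array([ 0.03462074, -0.08158179, -0.0632326 ,  0.0859136 , -0.01103716,
        0.09837327]), 'joint_torque': array([ 9.29335984e-04, -4.16917741e+01, -3.15525770e+01,  6.86459919e-02,
        3.09793151e-02, -2.89769548e-05]), 'eef_pos': array([0.19294207, 0.62012693, 0.20446002]), 'tcp_rot': array([-1.79901073e+02, -1.75599441e-02,  1.62710400e+02]), 'ft_force': array([-0.08948794, -0.53891895, -0.5263039 ]), 'moment': array([0.0088887 , 0.00221368, 0.02183002]), 'finger_force': 0.0, 'gripper_width': 0.09408940760752625}
```

View pics/top0.png

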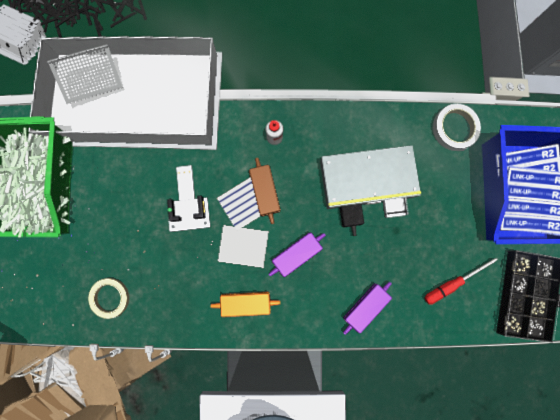

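View pics/scene0.png

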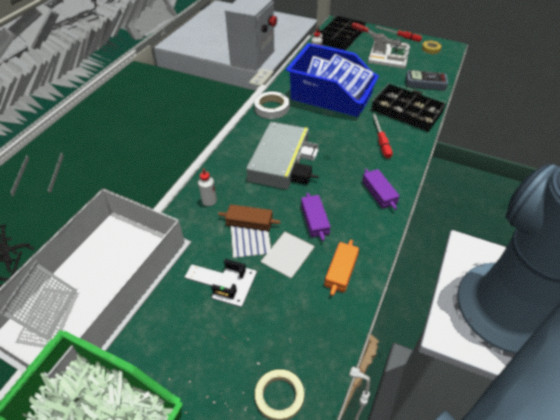

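The top view shows the shelf at (370,175) with the adapter standing out at (352,216) and the bracket at (396,206). The dock is at (188,200), with its black walls at the bottom end, and the bottle is at (274,130). The oblique view agrees, and the brown, orange and purple decoys are out on the bench.

```bash
python3 - <<'E'
from h import *
D=np.load("top0.npz");P=D["P"];I=D["I"].astype(int)
def rect(m,name):
    k=P[m][:,:2].astype(np.float32); r=cv2.minAreaRect(k); print(name,m.sum(),r,'z',np.median(P[m][:,2]));print(cv2.boxPoints(r).round(4).tolist())
v,u=np.mgrid[:420,:560]
z=P[...,2]; box=lambda a,b,c,d:(u>=a)&(u<=b)&(v>=c)&(v<=d)
dark=I.max(2)<70
rect(box(310,430,135,215)&(z>.040)&(z<.06),"rack")
rect(box(335,372,200,230)&(z>.022)&(z<.038)&dark,"adapter(+stub)")
rect(box(380,412,190,222)&(z>.008)&(I.min(2)>120)&(z<.03),"bracket")
rect(box(150,225,190,240)&(z>.024)&(z<.045)&dark,"walls")
white=(I.min(2)>150)
rect(box(150,225,160,240)&white&(z<.02)&(z>-.01),"dockbase")
print('bench z',np.median(z[box(280,310,180,225)]))
rect(box(255,290,115,145)&(z>.05),"bottle")
for n,b in(("p1",(270,330,230,280)),("p2",(335,395,280,335)),("br",(245,282,155,225)),("or",(205,285,285,320))):
    rect(box(*b)&(z>.015)&(z<.05),n)
cv2.imwrite("pics/c1.png",cv2.resize(D["I"][150:250,150:430,::-1],None,fx=2.8,fy=2.8,interpolation=2))
E
```

```text
rack 4654 ((0.6263250112533569, -0.21248793601989746), (0.11075342446565628, 0.20182953774929047), 8.018658638000488) z 0.04599685410328902
[[0.5573999881744385, -0.12030000239610672], [0.5856000185012817, -0.32010000944137573], [0.6952000260353088, -0.30469998717308044], [0.6671000123023987, -0.10480000078678131]]
adapter(+stub) 446 ((0.5404384732246399, -0.17318221926689148), (0.0475449413061142, 0.046194493770599365), 7.799187183380127) z 0.031039206449841587
[[0.5138000249862671, -0.1535000056028366], [0.5199999809265137, -0.19930000603199005], [0.5670999884605408, -0.19280000030994415], [0.5608999729156494, -0.14710000157356262]]
bracket 43 ((0.563259482383728, -0.27848947048187256), (0.036331672221422195, 0.060680389404296875), 8.636114120483398) z 0.01692381722273739
[[0.5407000184059143, -0.25119999051094055], [0.5498999953269958, -0.31119999289512634], [0.5857999920845032, -0.3057999908924103], [0.57669997215271, -0.24580000340938568]]
walls 214 ((0.5561047792434692, 0.1856464296579361), (0.047437965869903564, 0.07609730958938599), 7.071199417114258) z 0.03340327917385189
[[
[... 1401 characters left out ...]
6, -0.2402999997138977], [0.3068000078201294, -0.13699999451637268]]
br 1105 ((0.5972524285316467, 0.015607133507728577), (0.1491207629442215, 0.04691445082426071), 13.465733528137207) z 0.031030687626354157
[[0.5192999839782715, 0.0210999995470047], [0.5302000045776367, -0.02459999918937683], [0.6751999855041504, 0.010200000368058681], [0.6643000245094299, 0.055799998342990875]]
or 1166 ((0.351232647895813, 0.055780041962862015), (0.04648911952972412, 0.14851686358451843), 3.2358710765838623) z 0.030666024966812443
[[0.3237999975681305, 0.12860000133514404], [0.33219999074935913, -0.019700000062584877], [0.37860000133514404, -0.017000000923871994], [0.3702000081539154, 0.13120000064373016]]
```

View pics/c1.png

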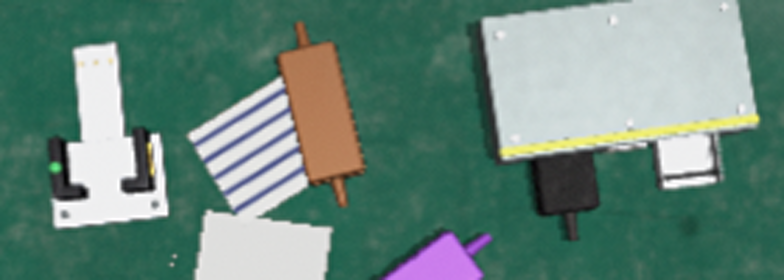

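play_rows(deltas=[{"linear": [0.017, -0.0395, 0], "delta_rot": [0, 0, 1.265], "grip": -1}, {"linear": [0.017, -0.0395, 0], "delta_rot": [0, 0, 1.265], "grip": -1}, {"linear": [0.017, -0.0395, 0], "delta_rot": [0, 0, 1.265], "grip": -1}, {"linear": [0.017, -0.0395, 0], "delta_rot": [0, 0, 1.265], "grip": -1}, {"linear": [0.017, -0.0395, 0], "delta_rot": [0, 0, 1.265], "grip": -1}, {"linear": [0.017, -0.0395, 0], "delta_rot": [0, 0, 1.265], "grip": -1}, {"linear": [0.017, -0.0395, 0], "delta_rot": [0, 0, 1.265], "grip": -1}, {"linear": [0.017, -0.0395, 0], "delta_rot": [0, 0, 1.265], "grip": -1}, {"linear": [0.017, -0.0395, 0], "delta_rot": [0, 0, 1.265], "grip": -1}, {"linear": [0.017, -0.0395, 0], "delta_rot": [0, 0, 1.265], "grip": -1}, {"linear": [0.017, -0.0395, 0], "delta_rot": [0, 0, 1.265], "grip": -1}, {"linear": [0.017, -0.0395, 0], "delta_rot": [0, 0, 1.265], "grip": -1}, {"linear": [0.017, -0.0395, 0], "delta_rot": [0, 0, 1.265], "grip": -1}, {"linear": [0.017, -0.0395, 0], "delta_rot": [0, 0, 1.265], "grip": -1}, {"linear": [0.017, -0.0395, 0], "delta_rot": [0, 0, 1.265], "grip": -1}, {"linear": [0.017, -0.0395, 0], "delta_rot": [0, 0, 1.265], "grip": -1}, {"linear": [0.017, -0.0395, 0], "delta_rot": [0, 0, 1.265], "grip": -1}, {"linear": [0.017, -0.0395, 0], "delta_rot": [0, 0, 1.265], "grip": -1}, {"linear": [0.017, -0.0395, 0], "delta_rot": [0, 0, 1.265], "grip": -1}, {"linear": [0, 0, 0], "delta_rot": [0, 0, 1.265], "grip": -1}], squeeze=7)

```text
clock: 2.1
eef_pos: [0.5171, -0.1338, 0.205]
tcp_rot: [-180.0, -0.0, -172.2]
ft_force: [-0.9, 0.4, 0.7]
gripper_width: 0.0939
finger_force: 0.0
```

```bash
python3 - <<'E'
from h import *
c=cam("wrist");save(c,"w1.png");np.savez("w1.npz",P=cloud(c),I=c["frame"])
s=sensors.observe();print(s["clock"],s["eef_pos"],s["tcp_rot"],s["qpos"])
E
```

```text
2.15 [ 0.5162609  -0.13162962  0.20477495] [ 1.79952109e+02 -6.47348944e-02 -1.72082931e+02] [-2.65065579e+01 -1.67538057e+00  1.06368960e+02  3.00654993e-03
  7.53868923e+01 -1.24424360e+02]
```

View pics/w1.png

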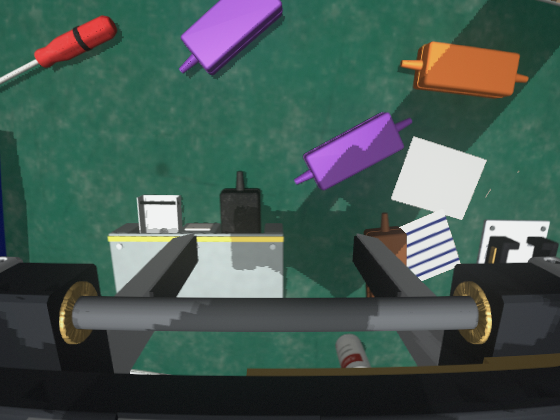

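The wrist view, which is flipped end to end, shows the adapter's end at (240,208) with its stub pointing up. The yellow shelf edge is at row 238, the bracket at (160,213) and the dock at (515,240).

```bash
python3 - <<'E'
from h import *
D=np.load("w1.npz");P=D["P"];I=D["I"].astype(int);v,u=np.mgrid[:420,:560];z=P[...,2]
m=(u>212)&(u<268)&(v>165)&(v<237)&(I.max(2)<75)
t=m&(z>.028)&(z<.036)
r=cv2.minAreaRect(P[t][:,:2].astype(np.float32));print(t.sum(),r,cv2.boxPoints(r).round(4).tolist(),np.median(z[t]))
y=(I[...,0]>170)&(I[...,1]>150)&(I[...,2]<110)&(v>225)&(v<250)&(u<300)
q=P[y&(z>.035)][:,:2];f=cv2.fitLine(q.astype(np.float32),cv2.DIST_L2,0,.01,.01).ravel();print("yellow",f,np.degrees(np.arctan2(-f[0],f[1])),q[:,1].min(),q[:,1].max())
E
```

```text
1545 ((0.5409826040267944, -0.17008650302886963), (0.04787059873342514, 0.06012772396206856), 8.390229225158691) [[0.5128999948501587, -0.14380000531673431], [0.5217000246047974, -0.20329999923706055], [0.5690000057220459, -0.19629999995231628], [0.5602999925613403, -0.13689999282360077]] 0.03108292685079086
yellow [ 0.12348519 -0.9923464   0.5650742  -0.16173024] -172.90671 -0.31664887915097767 -0.11901721394816157
```

play_rows(deltas=[{"linear": [0.0095, -0.0205, 0], "grip": -0.6}, {"linear": [0.0095, -0.0205, 0], "grip": -0.6}, {"linear": [0, 0, -0.03], "grip": -0.6}, {"linear": [0, 0, -0.03], "grip": -0.6}, {"linear": [0, 0, -0.03], "grip": -0.6}, {"linear": [0, 0, -0.03], "grip": -0.6}, {"linear": [0, 0, -0.02], "grip": -0.6}, {"linear": [0, 0, -0.02], "grip": -0.6}, {"linear": [0, 0, -0.015], "grip": -0.6}, {"linear": [0, 0, -0.012], "grip": -0.6}, {"linear": [0, 0, -0.01], "grip": -0.6}, {"linear": [0, 0, 0], "grip": -0.6}, {"linear": [0, 0, 0], "grip": -0.6}], squeeze=6)

```text
schema error: expected keys linear, delta_rot, grip
```

```bash
python3 - <<'E'
from h import *
s=sensors.observe();print({k:np.round(s[k],3) for k in("clock","eef_pos","tcp_rot","ft_force","gripper_width")})
c=cam("top");save(c,"t2.png");cv2.imwrite("pics/t2c.png",cv2.resize(c["frame"][140:260,290:450,::-1],None,fx=4,fy=4))
E
```

```text
{'clock': np.float64(2.15), 'eef_pos': array([ 0.516, -0.132,  0.205]), 'tcp_rot': array([ 1.79952e+02, -6.50000e-02, -1.72083e+02]), 'ft_force': array([-0.57 , -0.507, -0.149]), 'gripper_width': np.float64(0.094)}
```

View pics/t2c.png

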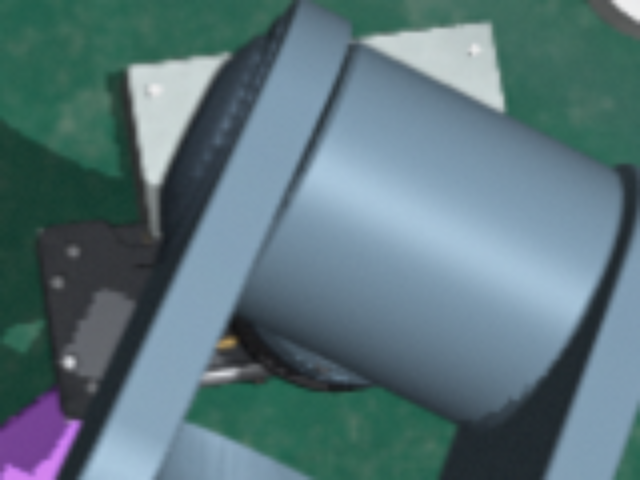

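The move was refused because every row needs `delta_rot`. The top view is now blocked: the arm covers the shelf and adapter from (160,0) to (640,430). I'm resending the move with complete rows.

play_rows(deltas=[{"linear": [0.0095, -0.0205, 0], "delta_rot": [0, 0, 0], "grip": -0.6}, {"linear": [0.0095, -0.0205, 0], "delta_rot": [0, 0, 0], "grip": -0.6}, {"linear": [0, 0, -0.03], "delta_rot": [0, 0, 0], "grip": -0.6}, {"linear": [0, 0, -0.03], "delta_rot": [0, 0, 0], "grip": -0.6}, {"linear": [0, 0, -0.03], "delta_rot": [0, 0, 0], "grip": -0.6}, {"linear": [0, 0, -0.03], "delta_rot": [0, 0, 0], "grip": -0.6}, {"linear": [0, 0, -0.02], "delta_rot": [0, 0, 0], "grip": -0.6}, {"linear": [0, 0, -0.02], "delta_rot": [0, 0, 0], "grip": -0.6}, {"linear": [0, 0, -0.01], "delta_rot": [0, 0, 0], "grip": -0.6}, {"linear": [0, 0, 0], "delta_rot": [0, 0, 0], "grip": -0.6}], squeeze=6)

```text
clock: 3.2
eef_pos: [0.534, -0.1692, 0.0341]
tcp_rot: [179.9, -0.1, -171.9]
ft_force: [-0.4, 0.2, 0.5]
gripper_width: 0.0753
finger_force: 0.0
```

```bash
python3 - <<'E'
from h import *
s=sensors.observe();print({k:np.round(s[k],3) for k in("clock","eef_pos","tcp_rot","ft_force","gripper_width")})
c=cam("wrist");save(c,"w2.png")
E
```

```text
{'clock': np.float64(3.2), 'eef_pos': array([ 0.534, -0.169,  0.034]), 'tcp_rot': array([ 1.79883e+02, -1.46000e-01, -1.71932e+02]), 'ft_force': array([-0.388,  0.179,  0.514]), 'gripper_width': np.float64(0.075)}
```

View pics/w2.png

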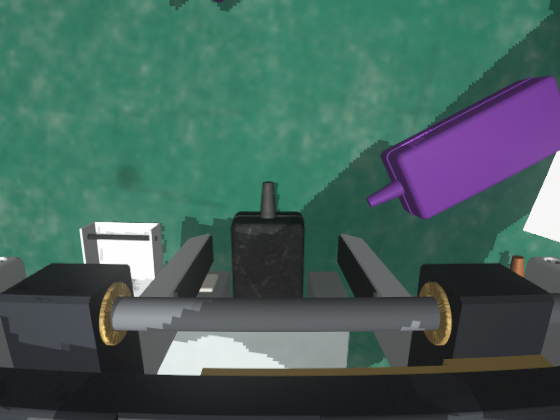

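The wrist close-up shows the adapter at column 268 between the fingers at 212 and 340, so it sits about 4 mm to the -y side. The bracket at (120,250) is clear.

play_rows(deltas=[{"linear": [0, -0.004, -0.01], "delta_rot": [0, 0, 0], "grip": -0.6}, {"linear": [0, 0, -0.01], "delta_rot": [0, 0, 0], "grip": -0.6}, {"linear": [0, 0, -0.008], "delta_rot": [0, 0, 0], "grip": -0.6}, {"linear": [0, 0, 0], "delta_rot": [0, 0, 0], "grip": -0.2}, {"linear": [0, 0, 0], "delta_rot": [0, 0, 0], "grip": -0.1}, {"linear": [0, 0, 0], "delta_rot": [0, 0, 0], "grip": 0.0}, {"linear": [0, 0, 0], "delta_rot": [0, 0, 0], "grip": 0.1}, {"linear": [0, 0, 0], "delta_rot": [0, 0, 0], "grip": 0.3}, {"linear": [0, 0, 0], "delta_rot": [0, 0, 0], "grip": 0.3}, {"linear": [0, 0, 0], "delta_rot": [0, 0, 0], "grip": 0.3}], squeeze=6)

```text
clock: 4.25
eef_pos: [0.5354, -0.1749, 0.0078]
tcp_rot: [-180.0, 0.0, -172.0]
ft_force: [0.2, 1.1, 2.6]
gripper_width: 0.0472
finger_force: 6.0
```

play_rows(deltas=[{"linear": [-0.004, -0.00055, 0], "delta_rot": [0, 0, 0], "grip": 0.3}, {"linear": [-0.008, -0.0011, 0], "delta_rot": [0, 0, 0], "grip": 0.3}, {"linear": [-0.01, -0.0014, 0], "delta_rot": [0, 0, 0], "grip": 0.3}, {"linear": [-0.01, -0.0014, 0], "delta_rot": [0, 0, 0], "grip": 0.3}, {"linear": [-0.01, -0.0014, 0], "delta_rot": [0, 0, 0], "grip": 0.3}, {"linear": [-0.01, -0.0014, 0], "delta_rot": [0, 0, 0], "grip": 0.3}, {"linear": [-0.01, -0.0014, 0], "delta_rot": [0, 0, 0], "grip": 0.3}, {"linear": [-0.01, -0.0014, 0], "delta_rot": [0, 0, 0], "grip": 0.3}, {"linear": [-0.01, -0.0014, 0], "delta_rot": [0, 0, 0], "grip": 0.3}, {"linear": [-0.008, -0.0011, 0], "delta_rot": [0, 0, 0], "grip": 0.3}, {"linear": [-0.004, -0.00055, 0], "delta_rot": [0, 0, 0], "grip": 0.3}, {"linear": [0, 0, 0], "delta_rot": [0, 0, 0], "grip": 0.3}, {"linear": [0, 0, 0], "delta_rot": [0, 0, 0], "grip": 0.3}], squeeze=6)

```text
clock: 5.55
eef_pos: [0.4404, -0.1883, 0.0076]
tcp_rot: [-180.0, -0.1, -172.0]
ft_force: [-1.2, -0.6, 6.8]
gripper_width: 0.0468
finger_force: 6.0
```

play_rows(deltas=[{"linear": [0, 0, 0], "delta_rot": [0, 0, 0], "grip": -0.5}, {"linear": [0, 0, 0], "delta_rot": [0, 0, 0], "grip": -0.5}, {"linear": [0, 0, 0], "delta_rot": [0, 0, 0], "grip": -0.5}, {"linear": [0, 0, 0.01], "delta_rot": [0, 0, 0], "grip": -0.5}, {"linear": [0, 0, 0.02], "delta_rot": [0, 0, 0], "grip": -0.5}, {"linear": [0, 0, 0.03], "delta_rot": [0, 0, 0], "grip": -0.5}, {"linear": [0, 0, 0.03], "delta_rot": [0, 0, 0], "grip": -0.5}, {"linear": [0, 0, 0.02], "delta_rot": [0, 0, 0], "grip": -0.5}, {"linear": [0, 0, 0], "delta_rot": [0, 0, 0], "grip": -0.5}, {"linear": [0, 0, 0], "delta_rot": [0, 0, 0], "grip": -0.5}], squeeze=6)

```text
clock: 6.55
eef_pos: [0.441, -0.1878, 0.1173]
tcp_rot: [-180.0, 0.0, -172.0]
ft_force: [-0.6, 1.3, -0.3]
gripper_width: 0.0703
finger_force: 0.0
```

```bash
python3 - <<'E'
from h import *
s=sensors.observe();print({k:np.round(s[k],3) for k in("clock","eef_pos","tcp_rot","ft_force","gripper_width")})
for n in("wrist","top"):
    c=cam(n);save(c,n+"3.png");P=cloud(c);np.savez(n+"3.npz",P=P,I=c["frame"])
    I=c["frame"].astype(int);z=P[...,2]
    m=(I.max(2)<75)&(z>.027)&(z<.036)&(P[...,0]>.40)&(P[...,0]<.56)&(abs(P[...,1]+.18)<.032)
    k=P[m][:,:2]
    if len(k)>20:
        r=cv2.minAreaRect(k.astype(np.float32));print(n,len(k),r,cv2.boxPoints(r).round(4).tolist())
E
python3 -c "
import cv2,numpy as np
a=cv2.imread('pics/wrist3.png');cv2.imwrite('pics/v3.png',a)"
```

```text
{'clock': np.float64(6.55), 'eef_pos': array([ 0.441, -0.188,  0.117]), 'tcp_rot': array([-1.79991e+02,  2.00000e-03, -1.71989e+02]), 'ft_force': array([-0.601,  1.346, -0.325]), 'gripper_width': np.float64(0.07)}
wrist 5056 ((0.47140103578567505, -0.1837376356124878), (0.09739898145198822, 0.04514424875378609), 8.329809188842773) [[0.41990000009536743, -0.16850000619888306], [0.42649999260902405, -0.21310000121593475], [0.5228999853134155, -0.19900000095367432], [0.5163000226020813, -0.1543000042438507]]
top 588 ((0.48680174350738525, -0.1819377839565277), (0.08559893816709518, 0.04613072797656059), 7.894965648651123) [[0.44119998812675476, -0.16500000655651093], [0.44760000705718994, -0.21070000529289246], [0.5324000120162964, -0.1988999992609024], [0.5260000228881836, -0.15320000052452087]]
```

View pics/wrist3.png

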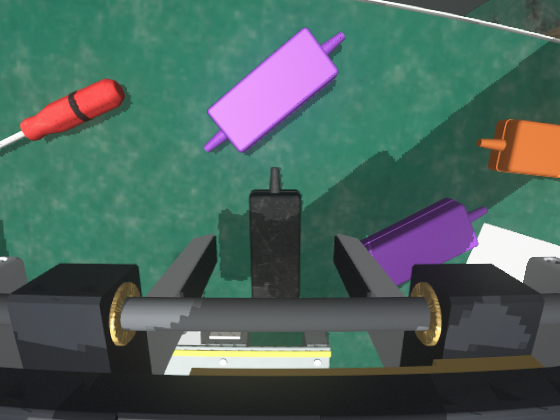

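The wrist view shows the adapter wholly out of the shelf at (275,245) and lying flat, with the yellow shelf edge at row 353. Next I grasp the middle and refine the dock pose from the tongue's centreline.

play_rows(deltas=[{"linear": [0.0175, 0.0025, 0], "delta_rot": [0, 0, 0], "grip": -0.5}, {"linear": [0.0175, 0.0025, 0], "delta_rot": [0, 0, 0], "grip": -0.5}, {"linear": [0, 0, -0.03], "delta_rot": [0, 0, 0], "grip": -0.5}, {"linear": [0, 0, -0.03], "delta_rot": [0, 0, 0], "grip": -0.5}, {"linear": [0, 0, -0.025], "delta_rot": [0, 0, 0], "grip": -0.5}, {"linear": [0, 0, -0.015], "delta_rot": [0, 0, 0], "grip": -0.5}, {"linear": [0, 0, -0.009], "delta_rot": [0, 0, 0], "grip": -0.5}, {"linear": [0, 0, 0], "delta_rot": [0, 0, 0], "grip": -0.2}, {"linear": [0, 0, 0], "delta_rot": [0, 0, 0], "grip": -0.1}, {"linear": [0, 0, 0], "delta_rot": [0, 0, 0], "grip": 0.0}, {"linear": [0, 0, 0], "delta_rot": [0, 0, 0], "grip": 0.1}, {"linear": [0, 0, 0], "delta_rot": [0, 0, 0], "grip": 0.3}, {"linear": [0, 0, 0], "delta_rot": [0, 0, 0], "grip": 0.3}, {"linear": [0, 0, 0], "delta_rot": [0, 0, 0], "grip": 0.3}], squeeze=7.5)

```text
clock: 8.05
eef_pos: [0.4769, -0.1834, 0.0094]
tcp_rot: [-179.9, 0.1, -172.0]
ft_force: [-1.1, 0.9, 6.0]
gripper_width: 0.0468
finger_force: 7.5
```

```bash
python3 - <<'E'
from h import *
for n in("top0","top3"):
    D=np.load(n+".npz");P=D["P"];I=D["I"].astype(int);z=P[...,2]
    w=(I.min(2)>150)&(z<.015)&(P[...,0]>.59)&(P[...,0]<.66)&(abs(P[...,1]-.195)<.035)
    k=P[w][:,:2];f=cv2.fitLine(k.astype(np.float32),cv2.DIST_L2,0,.01,.01).ravel();r=cv2.minAreaRect(k.astype(np.float32))
    print(n,w.sum(),f,np.degrees(np.arctan2(f[1],f[0])),r)
    m=(I.max(2)<80)&(z>.028)&(z<.04)&(P[...,0]>.5)&(P[...,0]<.62)&(abs(P[...,1]-.19)<.06)
    r=cv2.minAreaRect(P[m][:,:2].astype(np.float32));print(m.sum(),r)
s=sensors.observe();print({k:np.round(s[k],3) for k in("clock","eef_pos","tcp_rot","ft_force","gripper_width","qpos")})
E
```

```text
top0 436 [0.99187875 0.12718715 0.62170345 0.19379288] 7.3070784 ((0.6217159628868103, 0.1947849839925766), (0.06706324964761734, 0.035212110728025436), 6.339431285858154)
221 ((0.5568240880966187, 0.18587467074394226), (0.048397596925497055, 0.0761163979768753), 6.637017250061035)
top3 438 [0.991781   0.12794715 0.6217599  0.1937734 ] 7.350982 ((0.6220067739486694, 0.19428445398807526), (0.06708229333162308, 0.03527567908167839), 7.033616065979004)
218 ((0.5567870140075684, 0.1857955902814865), (0.04818547144532204, 0.07566483318805695), 7.209630012512207)
{'clock': np.float64(8.05), 'eef_pos': array([ 0.477, -0.183,  0.009]), 'tcp_rot': array([-1.79942e+02,  6.80000e-02, -1.71990e+02]), 'ft_force': array([-1.072,  0.869,  5.999]), 'gripper_width': np.float64(0.047), 'qpos': array([-3.37640e+01,  1.15110e+01,  1.15528e+02,  3.00000e-03,
        5.28720e+01, -1.31776e+02])}
```

play_rows(deltas=[{"linear": [0, 0, 0.005], "delta_rot": [0, 0, 0], "grip": 0.3}, {"linear": [0, 0, 0.01], "delta_rot": [0, 0, 0], "grip": 0.3}, {"linear": [0, 0, 0.02], "delta_rot": [0, 0, 0], "grip": 0.3}, {"linear": [0, 0, 0.02], "delta_rot": [0, 0, 0], "grip": 0.3}, {"linear": [0, 0, 0.015], "delta_rot": [0, 0, 0], "grip": 0.3}, {"linear": [0.004, 0.012, 0.005], "delta_rot": [0, 0, 0], "grip": 0.3}, {"linear": [0.008, 0.024, 0], "delta_rot": [0, 0, 0], "grip": 0.3}, {"linear": [0.0105, 0.031, 0], "delta_rot": [0, 0, 0], "grip": 0.3}, {"linear": [0.0105, 0.031, 0], "delta_rot": [0, 0, -0.1], "grip": 0.3}, {"linear": [0.0105, 0.031, 0], "delta_rot": [0, 0, -0.1], "grip": 0.3}, {"linear": [0.0105, 0.031, 0], "delta_rot": [0, 0, -0.1], "grip": 0.3}, {"linear": [0.0105, 0.031, 0], "delta_rot": [0, 0, -0.1], "grip": 0.3}, {"linear": [0.0105, 0.031, 0], "delta_rot": [0, 0, -0.1], "grip": 0.3}, {"linear": [0.0105, 0.031, 0], "delta_rot": [0, 0, -0.1], "grip": 0.3}, {"linear": [0.0105, 0.031, 0], "delta_rot": [0, 0, -0.1], "grip": 0.3}, {"linear": [0.0105, 0.031, 0], "delta_rot": [0, 0, -0.1], "grip": 0.3}, {"linear": [0.0105, 0.031, 0], "delta_rot": [0, 0, 0], "grip": 0.3}, {"linear": [0.008, 0.0235, 0], "delta_rot": [0, 0, 0], "grip": 0.3}, {"linear": [0.001, 0.004, 0], "delta_rot": [0, 0, 0], "grip": 0.3}, {"linear": [0, 0, 0], "delta_rot": [0, 0, 0], "grip": 0.3}], squeeze=7.5)

```text
clock: 10.05
eef_pos: [0.6011, 0.1915, 0.0825]
tcp_rot: [-180.0, -0.1, -172.7]
ft_force: [0.3, -0.5, -3.6]
gripper_width: 0.0468
finger_force: 7.5
```

play_rows(deltas=[{"linear": [0, 0, 0], "delta_rot": [0, 0, 0], "grip": 0.3}, {"linear": [0, 0, 0], "delta_rot": [0, 0, 0], "grip": 0.3}], squeeze=7.5)

```text
clock: 10.25
eef_pos: [0.6017, 0.1896, 0.0832]
tcp_rot: [-180.0, -0.0, -172.9]
ft_force: [-0.1, -0.5, -2.7]
gripper_width: 0.0471
finger_force: 7.5
```

```bash
python3 - <<'E'
from h import *
s=sensors.observe();print({k:np.round(s[k],4) for k in("clock","eef_pos","tcp_rot","ft_force","gripper_width")})
for n in("wrist","top"):
    c=cam(n);save(c,n+"4.png");P=cloud(c);np.savez(n+"4.npz",P=P,I=c["frame"])
    I=c["frame"].astype(int);z=P[...,2]
    m=(I.max(2)<75)&(z>.085)&(z<.125)&(P[...,0]>.53)&(P[...,0]<.68)&(abs(P[...,1]-.19)<.035)
    if n=="wrist":
        k=P[m];r=cv2.minAreaRect(k[:,:2].astype(np.float32));print(n,len(k),r,cv2.boxPoints(r).round(4).tolist())
        A=np.c_[k[:,:2]-k[:,:2].mean(0),np.ones(len(k))];print("plane",np.linalg.lstsq(A,k[:,2],rcond=None)[0])
E
```

```text
{'clock': np.float64(10.25), 'eef_pos': array([0.6017, 0.1896, 0.0832]), 'tcp_rot': array([-1.799898e+02, -4.990000e-02, -1.728541e+02]), 'ft_force': array([-0.1277, -0.5135, -2.671 ]), 'gripper_width': np.float64(0.0471)}
wrist 13950 ((0.6019547581672668, 0.18941916525363922), (0.14515085518360138, 0.05030763894319534), 4.540644645690918) [[0.5275999903678894, 0.2087000012397766], [0.5315999984741211, 0.15860000252723694], [0.6762999892234802, 0.17010000348091125], [0.6722999811172485, 0.22020000219345093]]
plane [0.02063405 0.00118324 0.10430241]
```

View pics/wrist4.png

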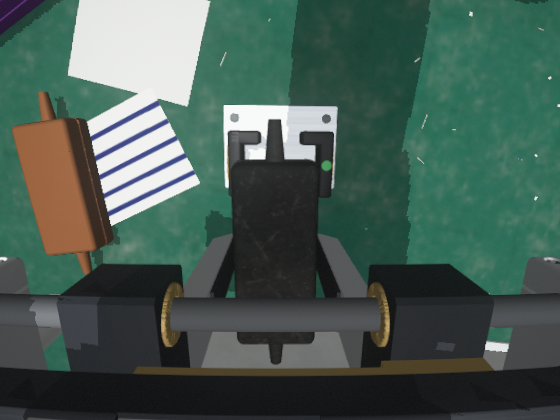

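The wrist view shows the adapter held level over the dock. Its front edge is at row 162, between columns 234 and 317, and the stub at (275,140) points at the gap between the posts at (245,137) and (317,137). I'll measure both in this one view before lowering.

```bash
python3 - <<'E'
from h import *
D=np.load("wrist4.npz");P=D["P"];I=D["I"].astype(int);v,u=np.mgrid[:420,:560];z=P[...,2]
a=np.radians(7.2);ex=np.array([np.cos(a),np.sin(a)]);ey=np.array([-ex[1],ex[0]])
o=np.array([.6005,.1912])
def loc(m):
    q=P[m][:,:2]-o; return q@ex,q@ey
m=(I.max(2)<90)&(z>.098)&(z<.112)&(v<295)&(v>155)&(u>225)&(u<325)
x,y=loc(m)
for lo in(-.05,-.04,-.03,-.02,-.01):
    s=abs(x-lo)<.004
    print(lo,s.sum(),np.percentile(y[s],[1,99]).round(4),np.median(P[m][s][:,2]).round(4))
s=abs(y)<.018;xs=x[s&(abs(y)>.009)];print("front x",np.percentile(xs,[.3,1,3]).round(4))
w=(I.max(2)<80)&(z>.028)&(z<.042)&(v<200)&(v>120)&(u>215)&(u<345)
x,y=loc(w);print("walls",w.sum(),"x",np.percentile(x,[1,99]).round(4),"y",np.percentile(y,[1,99]).round(4))
for sg in(-1,1):
    s=(sg*y>.0)&(abs(x+.063)<.003);print(sg,"post y",np.percentile(y[s],[2,98]).round(4))
    s=(sg*y>.018)&(sg*y<.026);print(sg,"post inner x",np.percentile(x[s],[2,98]).round(4))
p=(I.min(2)>150)&(z<.012)&(v>95)&(v<215)&(u>210)&(u<345);x,y=loc(p)
s=abs(x+.074)<.003;print("plate y",np.percentile(y[s],[1,99]).round(4),"x min",x.min())
E
```

```text
-0.05 1306 [-0.0233  0.0199] 0.1047
-0.04 1384 [-0.0235  0.0202] 0.105
-0.03 1310 [-0.0234  0.0204] 0.105
-0.02 1246 [-0.0236  0.0202] 0.1049
-0.01 1338 [-0.0261  0.0238] 0.1049
front x [-0.053  -0.0527 -0.0517]
walls 1306 x [-0.0699 -0.0232] y [-0.0349  0.0399]
-1 post y [-0.0347 -0.0127]
-1 post inner x [-0.0699 -0.0522]
1 post y [0.0177 0.0397]
1 post inner x [-0.0691 -0.0607]
plate y [-0.0428  0.0463] x min -0.09033894424679773
```

play_rows(deltas=[{"linear": [-0.0005, 0.004, 0], "delta_rot": [0, 0, 0], "grip": 0.3}, {"linear": [0, 0, -0.01], "delta_rot": [0, 0, 0], "grip": 0.3}, {"linear": [0, 0, -0.01], "delta_rot": [0, 0, 0], "grip": 0.3}, {"linear": [0, 0, -0.01], "delta_rot": [0, 0, 0], "grip": 0.3}, {"linear": [0, 0, 0], "delta_rot": [0, 0, 0], "grip": 0.3}, {"linear": [0, 0, 0], "delta_rot": [0, 0, 0], "grip": 0.3}], squeeze=7.5)

```text
clock: 10.95
eef_pos: [0.6013, 0.1945, 0.0527]
tcp_rot: [-180.0, -0.1, -172.8]
ft_force: [0.1, -0.2, -2.3]
gripper_width: 0.0469
finger_force: 7.5
```

```bash
cat > m.py <<'E'
from h import *
import sys
zt=float(sys.argv[1])
s=sensors.observe();print({k:np.round(s[k],4) for k in("clock","eef_pos","tcp_rot","ft_force")})
c=cam("wrist");save(c,sys.argv[2]);P=cloud(c);I=c["frame"].astype(int);z=P[...,2]
a=np.radians(7.2);ex=np.array([np.cos(a),np.sin(a)]);ey=np.array([-ex[1],ex[0]])
q=P[...,:2]-np.array([.6005,.1912]);x=q@ex;y=q@ey;pc=lambda t,p:np.percentile(t,p).round(4)
near=(abs(x)<.11)&(abs(y)<.06)
m=near&(I.max(2)<90)&(abs(z-zt)<.004)&(abs(y)<.032)
for lo in(-.045,-.035,-.025):
    t=m&(abs(x-lo)<.004); print(lo,t.sum(),pc(y[t],[1,99]),np.median(z[t]))
print("front",pc(x[m&(abs(y)>.009)&(abs(y)<.018)],[.3,1,3]))
w=near&(I.max(2)<80)&(z>.028)&(z<.04)&(x<-.01)
print("walls",w.sum(),pc(x[w],[1,99]),pc(y[w],[1,99]))
t=w&(x<-.0605)
for sg in(-1,1): print("post y",pc(y[t&(sg*(y-.002)>0)],[2,98]))
g=near&(z<.045)&(I.max(2)<80)&(abs(y)>.034)
for sg in(-1,1):
    t=w&(sg*(y-.002)>.024)&(x>-.055);
    if t.sum()>20:print("side",sg,np.degrees(np.arctan(np.polyfit(x[t],y[t],1)[0])))
E
python3 m.py 0.075 w5.png
```

```text
{'clock': np.float64(10.95), 'eef_pos': array([0.6013, 0.1945, 0.0527]), 'tcp_rot': array([-1.799972e+02, -7.340000e-02, -1.727911e+02]), 'ft_force': array([ 0.0986, -0.2342, -2.3169])}
-0.045 1405 [-0.0188  0.0249] 0.0745595304182661
-0.035 1323 [-0.0188  0.0249] 0.07453083565835027
-0.025 1290 [-0.0186  0.0253] 0.07450146830295054
front [-0.0525 -0.052  -0.0507]
walls 2314 [-0.0699 -0.0235] [-0.0348  0.0398]
post y [-0.0347 -0.0124]
post y [0.0177 0.0398]
side -1 -1.15037641919777
side 1 1.2924603965494343
```

View pics/w5.png

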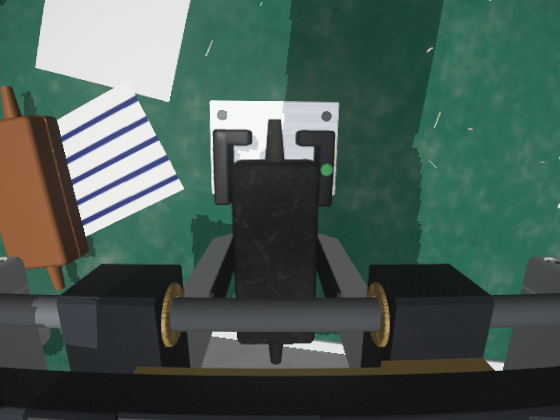

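The wrist view shows the case, columns 233 to 318, centred to within 0.5 mm between the walls. The front edge is about 7 mm from the posts. Lowering now.

play_rows(deltas=[{"linear": [0, -0.0005, -0.008], "delta_rot": [0, 0, 0], "grip": 0.3}, {"linear": [0, 0, -0.008], "delta_rot": [0, 0, 0], "grip": 0.3}, {"linear": [0, 0, -0.007], "delta_rot": [0, 0, 0], "grip": 0.3}, {"linear": [0, 0, -0.006], "delta_rot": [0, 0, 0], "grip": 0.3}, {"linear": [0, 0, -0.003], "delta_rot": [0, 0, 0], "grip": 0.3}, {"linear": [0, 0, 0], "delta_rot": [0, 0, 0], "grip": 0.3}, {"linear": [0, 0, 0], "delta_rot": [0, 0, 0], "grip": 0.3}], squeeze=7.5)

```text
clock: 11.7
eef_pos: [0.6019, 0.1941, 0.0216]
tcp_rot: [180.0, 0.0, -172.8]
ft_force: [0.4, 0.8, -3.2]
gripper_width: 0.0475
finger_force: 7.5
```

play_rows(deltas=[{"linear": [0, 0, -0.001], "delta_rot": [0, 0, 0], "grip": 0.3}, {"linear": [0, 0, -0.001], "delta_rot": [0, 0, 0], "grip": 0.3}, {"linear": [0, 0, 0], "delta_rot": [0, 0, 0], "grip": 0.3}], squeeze=7.5)

```text
clock: 12.0
eef_pos: [0.6017, 0.1941, 0.0195]
tcp_rot: [-180.0, 0.0, -172.8]
ft_force: [0.6, 0.4, -4.7]
gripper_width: 0.0469
finger_force: 7.5
```

play_rows(deltas=[{"linear": [0, 0, -0.001], "delta_rot": [0, 0, 0], "grip": 0.3}, {"linear": [0, 0, -0.001], "delta_rot": [0, 0, 0], "grip": 0.3}, {"linear": [0, 0, 0], "delta_rot": [0, 0, 0], "grip": 0.3}], squeeze=7.5)

```text
clock: 12.3
eef_pos: [0.6015, 0.194, 0.0172]
tcp_rot: [-180.0, -0.0, -172.8]
ft_force: [-0.1, 0.1, -3.2]
gripper_width: 0.0471
finger_force: 7.5
```

```bash
python3 m.py 0.038 w6.png
```

```text
{'clock': np.float64(12.3), 'eef_pos': array([0.6015, 0.194 , 0.0172]), 'tcp_rot': array([-1.799999e+02, -2.200000e-02, -1.727938e+02]), 'ft_force': array([-0.0842,  0.1223, -3.1504])}
-0.045 1456 [-0.0306  0.031 ] 0.0390356845648326
-0.035 1405 [-0.0306  0.0248] 0.03902830917910574
-0.025 1325 [-0.0287  0.0251] 0.03903409736551576
front [-0.0636 -0.0523 -0.0513]
walls 10621 [-0.0695 -0.0108] [-0.0344  0.0392]
post y [-0.0346  0.0015]
post y [0.0026 0.0395]
side -1 -1.1812295222022098
side 1 0.33527297377997717
```

play_rows(deltas=[{"linear": [0, 0, -0.0005], "delta_rot": [0, 0, 0], "grip": 0.3}, {"linear": [0, 0, -0.0005], "delta_rot": [0, 0, 0], "grip": 0.3}, {"linear": [0, 0, 0], "delta_rot": [0, 0, 0], "grip": 0.3}], squeeze=7.5)

```text
clock: 12.65
eef_pos: [0.6016, 0.194, 0.0164]
tcp_rot: [-180.0, -0.0, -172.8]
ft_force: [-0.8, 0.7, -2.8]
gripper_width: 0.047
finger_force: 7.5
```

play_rows(deltas=[{"linear": [0, 0, -0.0005], "delta_rot": [0, 0, 0], "grip": 0.3}, {"linear": [0, 0, 0], "delta_rot": [0, 0, 0], "grip": 0.3}], squeeze=7.5)

```text
clock: 12.85
eef_pos: [0.6017, 0.194, 0.0159]
tcp_rot: [-180.0, -0.0, -172.8]
ft_force: [0.1, 0.7, -2.3]
gripper_width: 0.0472
finger_force: 7.5
```

play_rows(deltas=[{"linear": [0, 0, -0.0005], "delta_rot": [0, 0, 0], "grip": 0.3}, {"linear": [0, 0, 0], "delta_rot": [0, 0, 0], "grip": 0.3}], squeeze=7.5)

```text
clock: 13.05
eef_pos: [0.6018, 0.194, 0.0155]
tcp_rot: [-180.0, 0.0, -172.8]
ft_force: [-0.4, -0.4, -2.8]
gripper_width: 0.0469
finger_force: 7.5
```

play_rows(deltas=[{"linear": [0, 0, -0.0003], "delta_rot": [0, 0, 0], "grip": 0.3}, {"linear": [0, 0, 0], "delta_rot": [0, 0, 0], "grip": 0.3}], squeeze=7.5)

```text
clock: 13.25
eef_pos: [0.6018, 0.194, 0.0154]
tcp_rot: [-180.0, 0.0, -172.8]
ft_force: [-0.6, -0.2, -0.7]
gripper_width: 0.0468
finger_force: 7.5
```

Contact: the hanging weight has gone off the wrist. Releasing gently and rising straight up.

play_rows(deltas=[{"linear": [0, 0, -0.0003], "delta_rot": [0, 0, 0], "grip": 0.3}, {"linear": [0, 0, 0], "delta_rot": [0, 0, 0], "grip": -0.4}, {"linear": [0, 0, 0], "delta_rot": [0, 0, 0], "grip": -0.4}, {"linear": [0, 0, 0], "delta_rot": [0, 0, 0], "grip": -0.4}, {"linear": [0, 0, 0], "delta_rot": [0, 0, 0], "grip": -0.4}, {"linear": [0, 0, 0.01], "delta_rot": [0, 0, 0], "grip": -0.4}, {"linear": [0, 0, 0.02], "delta_rot": [0, 0, 0], "grip": -0.4}, {"linear": [0, 0, 0.03], "delta_rot": [0, 0, 0], "grip": -0.4}, {"linear": [0, 0, 0.03], "delta_rot": [0, 0, 0], "grip": -0.4}, {"linear": [0, 0, 0.02], "delta_rot": [0, 0, 0], "grip": -0.4}, {"linear": [0, 0, 0], "delta_rot": [0, 0, 0], "grip": -0.4}, {"linear": [0, 0, 0], "delta_rot": [0, 0, 0], "grip": -0.4}], squeeze=7.5)

```text
clock: 14.45
eef_pos: [0.6017, 0.1941, 0.125]
tcp_rot: [180.0, 0.0, -172.8]
ft_force: [-0.8, -0.3, -0.6]
gripper_width: 0.0656
finger_force: 0.0
```

```bash
python3 m.py 0.038 w7.png
```

```text
{'clock': np.float64(14.45), 'eef_pos': array([0.6017, 0.1941, 0.125 ]), 'tcp_rot': array([ 1.799989e+02,  2.980000e-02, -1.727906e+02]), 'ft_force': array([-0.8242, -0.3041, -0.5917])}
-0.045 491 [-0.0308  0.0242] 0.03713865799248001
-0.035 482 [-0.0304  0.0256] 0.03715049731013581
-0.025 504 [-0.0312  0.0246] 0.037045857740624646
front [-0.0524 -0.0517 -0.0501]
walls 3686 [-0.0689 -0.0108] [-0.034   0.0392]
post y [-0.0338 -0.0128]
post y [0.0176 0.0394]
side -1 -2.3074037342272664
side 1 0.34093854696659054
```

View pics/w7.png

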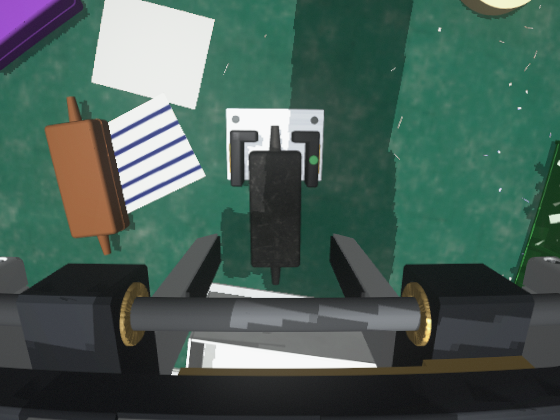

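The wrist view shows the adapter lying flat in the dock at (275,208). It is centred between the walls, its stub passes between the posts at (275,140), and the fingers are clear. Handing in.

```bash
python3 -c "
from plant import ticket
print(ticket.sign_off())"
```

```text
the job is handed in; nothing more can be done
None
```

I handed the job in at 14.5 s of the 48 s: the adapter lies flat and centred in the dock, about 7 mm from the end posts, after being set down and let go on the open bench on the way; I never touched the bracket or the bottle, and sign-off gave no verdict.

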